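Clamp a list pad in the ratchet padding press

TASK

Slide the long list pad, bound end first, between the side guides of the padding press and fully home against its back stop, lying flat on the press bed under the raised platen. Then lift the pawl clear of the ratchet wheel so that the drum turns back and the platen sinks all the way onto the pad, and drop the pawl back between the teeth and let go. Leave the tin, the ink bottles and the book where they are.

Things in the scene. Friction and masses are not known exactly. Their poses are not given: they have to be found in the camera images.
- press: Grey cast padding press, fixed, 280 mm deep, 140 wide, 215 tall. Origin: on the desk, mid-width, under the front face of its back stop; x points from its open front to its back, y left, z up. Flat bed 10 mm thick, x = -210 to 70, y = +-70 mm. Behind the stop a column; from it a head (x = -68 to 60, y = +-33, z = 126 to 188 mm) reaches over the platen. On its right a black hand wheel, 76 mm across.
- stop_foot (a point): Where the bed meets the front face of the steel back stop, mid-width: press (0, 0, 10) mm. The stop rises 22 mm above the bed. Two low side guides, 9 mm above the bed, run from the stop 55 mm forward (-x); their inner faces lie at y = +-34 mm and flare out to about 41 mm either side at x = -70 mm. In front of them the bed is open.
- wheel_center (a point): Centre of the steel ratchet wheel on the drum shaft, left of the head: press (-47, 50, 150) mm; axis along press y. 84 mm across, 12 mm thick, 14 saw teeth 8 mm deep. Its front reaches press x = -89 mm, its top z = 192 mm. The drum drives the platen's rack; the pawl on top of the wheel stops it turning back.
- platen (a joint): Travel of the 2 kg steel platen in m: 0 = raised, underside 53 mm above the bed; grows as it sinks. It covers press x = -62 to -4, y = +-45 mm, 14 mm thick. It rests on the flat pad at 0.027; with no pad it sinks to 0.048. With the pawl lifted it sinks by itself at about 18 mm/s, turning the drum 62.5 rad per m; the seated pawl holds it up.
- pawl (a joint): Angle in rad of the steel pawl about its pin (along press y, at press (20, 50, 203) mm); grows as it is lifted. About -0.03 to 0 with its nose down between two teeth, 0.08 on a tooth's tip, clear of the wheel above 0.1, stop at 0.9. No spring: let go, it falls by its weight (120 g). Lifting takes a few N. When the platen rests on the pad, the nose falls in a gap, at about 0.
- pawl_tab (a point): Grip point of the pawl: middle of the upright tab at its free end, 75 mm from the pin towards the press's front (-x), above the wheel. The tab is 26 mm in press x, 12 mm in press y, and stands free 17 mm below and above this point: pinch it across its 12 mm from above. Pawl down: at press (-55, 50, 237) mm. Nothing nearby is higher. Raised 25 mm, the pawl turns about 0.3 rad.
- pad: Loose list pad: a white paper block 190 mm long (x), 60 mm wide (y), 26 mm thick (z), about 0.18 kg, lying flat, rigid. Origin: centre of the underside. A grey binding strip 22 mm wide covers the bound end (+x).
- pad_end (a point): Middle of the lower edge of the pad's bound end, at x = +95 mm, z = 0 in the pad's frame.
- tin: Bystander, loose: flat closed dark metal pencil tin, 175 x 55 x 20 mm, lying flat. Origin: centre of the underside.
- ink_white: Bystander, loose: white dropper bottle with black cap, 38 mm across, 90 mm tall. Origin: centre of the underside.
- ink_black: Bystander, loose: black dropper bottle, 38 mm across, 90 mm tall. Origin: centre of the underside.
- paperback: Bystander, loose: small blue book lying flat, 130 x 95 x 20 mm. Origin: centre of the underside.

How it is judged:
By the outcome, as a careful person would: the job done as asked, in the order asked, and still so for the second after the job is handed in, with the robot touching nothing.
It also fails if it takes over 62 s, if anything falls off the work surface, if the arm or the gripper's body presses on something with over 40 N, if the wrist force passes 120 N, or if a joint passes its speed limit or range.

ROBOT

A 6-joint arm with a two-finger parallel gripper is mounted at the origin on the work surface. World frame = base frame: x ahead of the robot, y to its left, z up, the work surface at z = 0. Lengths are in m, angles in rad, forces in N, time in s.
With the tool pointing down it reaches from about 0.275 to 0.75 m from the base axis. Payload 10.2 kg.
Tool frame: the origin (TCP) lies on the centre line of the jaws, within the pads' length; the fingertips stand ahead of it and the grasp point (between the pads) lies 5 mm behind it (bot.tcp_to_tips is the z of the fingertips in the tool frame, in m); z points along the fingers, y is the line along which they close (so a half turn about z gives the same grasp; the last joint's range is limited). The gripper opens to 88 mm and grips with 3 to 60 N. Pads are 18 mm wide; open, the fingers measure 123 mm over their backs; the gripper's body (75 mm by 187 mm) begins 45 mm behind the grasp point.
Start: joints at [-1.392, 0.313, 1.498, -0, 1.331, -0.223], TCP at [0.205, -0.483, 0.253] pointing down, gripper open.
Joint ranges: [-2.94, 2.94], [-0.97, 2.17], [0.19, 2.56], [-1.23, 4.37], [0.02, 3.11], [-2.88, 2.88]. Speed limits (rad/s): [2.39, 2.39, 3.01, 3.14, 3.14, 3.14].

INTERFACE

Orientations are given as a unit quaternion [w, x, y, z].
In Python, from plant import observe, read_camera, camera_info, bot gives the robot as it stands.
- The arm moves only by the tool carry_out, never from a script. Its argument "targets" is text: rows parted by semicolons, each of 5 numbers parted by spaces: the opening, from 0 (shut) to 1 (fully open), then the shift along the tool's x, y, z in cm, then the turn about the tool's z in degrees. In form: gripper x y z twist; .... A call has 1 to 10 rows; each row is the pose to reach, as a shift and turn from the pose commanded when the call began, along the tool's axes at that moment; what a row does not reach only later rows make up. A row lasts 1/10 s, in which the tool goes at most 50 mm and 8.59 degrees, less where a joint would pass 70% of its speed; a pose out of reach is approached as far as the arm can. A call with a gripper value outside its range is refused whole. The fingers move at their own pace and stop on an object; "grip_force" is the grip in N (left out, the last holds). Time passes only in rows, so rows that repeat a pose let the fingers close. It gives the time, the measured TCP pose, the force, the opening and the grip force at its end, in the units of the state.
- observe(): the state, without advancing time (a new reading comes with each control period).
- read_camera(name): name is "side" or "top"; returns the picture (400x640x3 uint8, blue, green, red); there is no depth.
- camera_info(name): a dict with "K" (3x3 intrinsics, pixels), "R" (3x3) and "t" (3): a world point X has camera coordinates R X + t. Camera axes: x right, y down, z forward; pixel columns grow to the right and rows downward; lengths in m; the calibration is good to about 2 mm. A picture is of the moment at which its call begins. camera_info takes no time and is no camera call.
- bot.job_done(): hands the job in; it is judged then, once.
The state is a dict: "time": time; "q": joint angles; "joint_vel": joint speeds; "tau": joint torques, N m; "position": TCP position; "ee_rot": TCP orientation; "force": force on the tool from outside, world axes, zero at the start; "ft_torque": the same for the moment, N m; "gripper_width": finger opening in m; "gripper_force": force on a finger pad.
Only numpy, scipy, OpenCV 4.12 (cv2) and the standard library are available. Lean on these libraries where they do the work, as an engineer would, in place of code of your own. Each camera call takes 0.05 s, during which the arm holds its last target. There are 200 camera calls.

## Working session

There is one attempt and no reset: what is moved stays moved. The work goes in short steps, Python scripts to look and compute and a tool call to move; the robot and the scene stay as the last step left them, time stands still between calls to the robot, and variables do not carry over. Pictures are saved under pics/ and viewed, at most 10 in all, crops included, and the job is handed in when it is done.

Besides the shell and the picture viewer there is one more tool, called as name(argument=value, ...), one argument or row to a line, values as JSON. carry_out: Moves the arm, as the interface text tells. Its arguments: {"type":"object","properties":{"targets":{"type":"string"},"grip_force":{"type":"number"}},"required":["targets"]}

```bash
mkdir -p pics; python3 - <<'E'
from plant import observe, read_camera, camera_info, bot
import cv2
for n in("top","side"):
    cv2.imwrite(f"pics/{n}0.png",read_camera(n)); c=camera_info(n); print(n,c)
print(observe()); print(bot.tcp_to_tips)
E
```

```text
top {'K': array([[398.89783329,   0.        , 322.22573067],
       [  0.        , 398.89783329, 202.56671008],
       [  0.        ,   0.        ,   1.        ]]), 'R': array([[ 0.01018166, -0.99966239, -0.02390468],
       [-0.99091017, -0.00687986, -0.13434915],
       [ 0.13413933,  0.02505529, -0.99064568]]), 't': array([-0.01611394,  0.59756615,  1.23035531])}
side {'K': array([[456.85356272,   0.        , 326.25240243],
       [  0.        , 456.85356272, 202.01491806],
       [  0.        ,   0.        ,   1.        ]]), 'R': array([[ 0.771637  ,  0.63599525,  0.00929369],
       [ 0.45702915, -0.54422146, -0.70352495],
       [-0.44238071,  0.54711337, -0.71060978]]), 't': array([-0.43115249, -0.18071063,  1.73397871])}
{'time': 0.1, 'q': array([-1.39239080e+00,  3.13363468e-01,  1.49833075e+00, -1.02139781e-06,
        1.33100000e+00, -2.23413970e-01]), 'joint_vel': array([-0.00132446, -0.00129528, -0.0015515 , -0.00030255,  0.00026733,
       -0.00037611]), 'tau': array([ 1.55942482e-03, -4.02816260e+01, -2.52643257e+01,  6.95026363e-02,
        3.42617766e-02, -6.49635558e-05]), 'position': array([ 0.20527024, -0.48299389,  0.25224537]), 'ee_rot': array([-5.50653926e-04,  9.79885261e-01,  1.99560950e-01,  1.18979864e-05]), 'force': array([-0.64271446, -0.15137366, -0.51105455]), 'ft_torque': array([-0.00963504,  0.03887796,  0.03752047]), 'gripper_force': 0.0, 'gripper_width': 0.08818910438928032}
0.014
```

View pics/top0.png

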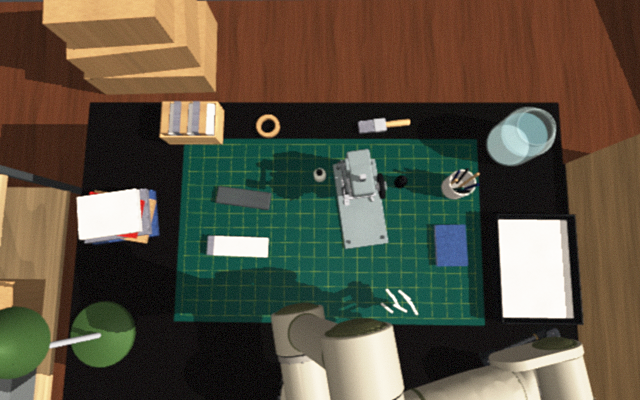

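View pics/side0.png

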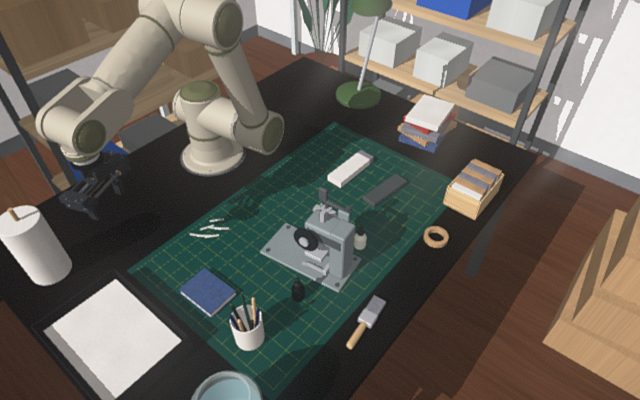

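The top view shows the pad at about (238,246), the tin at (244,198) and the press at (362,200) with its open front toward the robot. I'll enlarge to get the corners.

```bash
python3 - <<'E'
import cv2,numpy as np
a=cv2.imread("pics/top0.png")
f=lambda i,x0,y0,x1,y1,s:cv2.resize(i[y0:y1,x0:x1],None,fx=s,fy=s,interpolation=cv2.INTER_CUBIC)
p=f(a,200,180,300,265,5);q=f(a,310,140,410,255,5)
def grid(i,x0,y0,s):
    for k in range(0,i.shape[1]//s,10): cv2.putText(i,str(x0+k),(k*s,8),0,.33,(0,255,255),1); cv2.line(i,(k*s,10),(k*s,16),(0,255,255),1)
    for k in range(10,i.shape[0]//s,10): cv2.putText(i,str(y0+k),(8,k*s+4),0,.33,(0,255,255),1); cv2.line(i,(0,k*s),(6,k*s),(0,255,255),1)
grid(p,200,180,5);grid(q,310,140,5)
cv2.imwrite("pics/c1.png",p);cv2.imwrite("pics/c2.png",q)
E
```

```text
(no output)
```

View pics/c1.png

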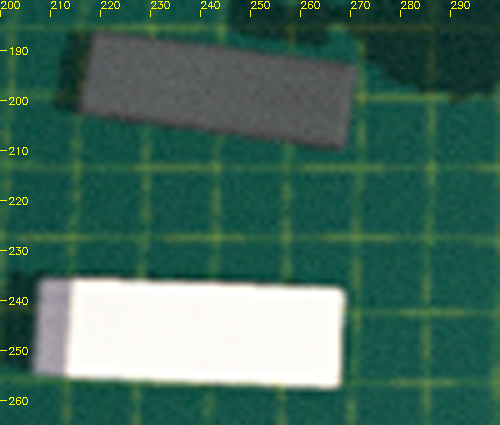

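View pics/c2.png

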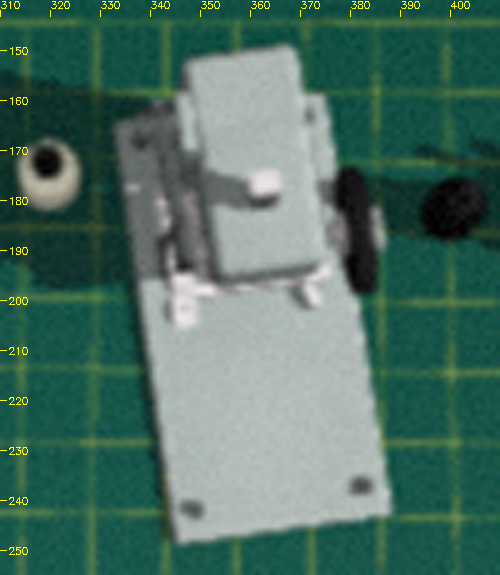

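```bash
cat > h.py <<'E'
import numpy as np
from scipy.optimize import least_squares
from plant import camera_info
C={n:camera_info(n) for n in("top","side")}
def proj(n,X):
    c=C[n];p=c["R"]@np.asarray(X,float)+c["t"];p=c["K"]@p;return p[:2]/p[2]
def unproj(n,uv,z):
    c=C[n];d=c["R"].T@np.linalg.solve(c["K"],[*uv,1]);o=-c["R"].T@c["t"];return o+d*(z-o[2])/d[2]
def W(p,X):
    c,s=np.cos(p[2]),np.sin(p[2]);return np.array([p[0]+c*X[0]-s*X[1],p[1]+s*X[0]+c*X[1],X[2]])
def fit(obs,p0):
    r=lambda p:np.concatenate([proj(n,W(p,X))-uv for n,X,uv in obs])
    s=least_squares(r,p0,loss="soft_l1");return s.x,r(s.x).reshape(-1,2)
E
python3 - <<'E'
from h import *
np.set_printoptions(precision=4,suppress=True)
print("cam",-C["top"]["R"].T@C["top"]["t"])
h=.026
pad,r=fit([("top",(.095,-.03,h),(207.8,235.5)),("top",(-.095,-.03,h),(268.8,237.8)),("top",(-.095,.03,h),(267.9,257.2)),("top",(.095,.03,h),(206.3,255))],[.4,.25,1.57]);
print(pad,r.ravel())
for uv in [(207.8,235.5),(268.8,237.8),(267.9,257.2),(206.3,255)]: print(unproj("top",uv,h))
pr,r=fit([("top",(-.21,.07,.01),(344.8,248)),("top",(-.21,-.07,.01),(388,242.5)),("top",(.07,.07,.01),(333.2,164.5)),
("top",(-.068,.033,.188),(354,196)),("top",(-.068,-.033,.188),(374.5,193)),("top",(.06,.033,.188),(347,153)),("top",(.06,-.033,.188),(369.5,149))],[.55,-.05,0])
print(pr,r)
print("tab",proj("top",W(pr,(-.055,.05,.254))))
t,r=fit([("top",(.0875,.0275,.02),(218.5,186)),("top",(-.0875,.0275,.02),(270.5,193)),("top",(-.0875,-.0275,.02),(268.5,209.5)),("top",(.0875,-.0275,.02),(216,202.5))],[.5,.25,1.57])
t2=[unproj("top",u,.02) for u in[(218.5,186),(270.5,193),(268.5,209.5),(216,202.5)]];print("tin",np.array(t2))
print("inkw",unproj("top",(319,172),.09),"inkb",unproj("top",(400,181),.09))
E
```

```text
cam [ 0.4273 -0.0428  1.2987]
[0.4568 0.2578 1.5447] [ 1.031   0.3899 -1.      0.1783 -1.1296 -0.2684  1.1343 -0.2509]
[0.4905 0.3553 0.026 ]
[0.4849 0.1588 0.026 ]
[0.4235 0.16   0.026 ]
[0.4284 0.3571 0.026 ]
[ 0.6693 -0.1241  0.1406] [[ 0.0207  1.1408]
 [ 0.1473  0.9013]
 [-0.0594  0.0074]
 [-1.049  -0.167 ]
 [ 1.7347 -0.2699]
 [-0.3469 -1.0828]
 [ 0.0778 -0.1534]]
tab [347.2112 188.1199]
tin [[0.6528 0.3299 0.02  ]
 [0.6307 0.1583 0.02  ]
 [0.5765 0.1633 0.02  ]
 [0.5982 0.3356 0.02  ]]
inkw [ 0.6862 -0.0013  0.09  ] inkb [ 0.6593 -0.2502  0.09  ]
```

The crop shows the bound end on the left (+y), with pad corners near (207,235) and (206,255). The right edge includes about 4 mm of the side face. I'll overlay the press model on both views to check it.

```bash
python3 - <<'E'
from h import *
import cv2
pr=[.6693,-.1241,.1406]
def box(a,b): 
    V=[(x,y,z) for x in(a[0],b[0]) for y in(a[1],b[1]) for z in(a[2],b[2])]
    return [(V[i],V[j]) for i in range(8) for j in range(i) if sum(np.array(V[i])!=np.array(V[j]))==1]
B=[(box((-.21,-.07,0),(.07,.07,.01)),(0,0,255)),(box((-.068,-.033,.126),(.06,.033,.188)),(255,0,0)),(box((-.068,.044,.220),(-.042,.056,.254)),(0,255,255))]
th=np.linspace(0,2*np.pi,29); w=[(-.047+.042*np.cos(t),.056,.150+.042*np.sin(t)) for t in th]
B.append((list(zip(w,w[1:])),(0,255,0)))
out=[]
for n,(x0,y0,x1,y1) in(("top",(315,140,405,255)),("side",(255,180,375,295))):
    s=5 if n=="top" else 5
    i=cv2.resize(cv2.imread(f"pics/{n}0.png")[y0:y1,x0:x1],None,fx=s,fy=s,interpolation=cv2.INTER_CUBIC)
    j=i.copy()
    for L,c in B:
        for a,b in L:
            p,q=[tuple(((proj(n,W(pr,v))-[x0,y0]+.5)*s).astype(int)) for v in(a,b)]
            cv2.line(j,tuple(map(int,p)),tuple(map(int,q)),c,1)
    out.append(j)
    if n=="side": cv2.imwrite("pics/s_raw.png",i)
H=min(o.shape[0] for o in out)
cv2.imwrite("pics/ov.png",cv2.resize(np.hstack([o[:H] for o in out]),None,fx=.76,fy=.76))
E
```

```text
(no output)
```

View pics/ov.png

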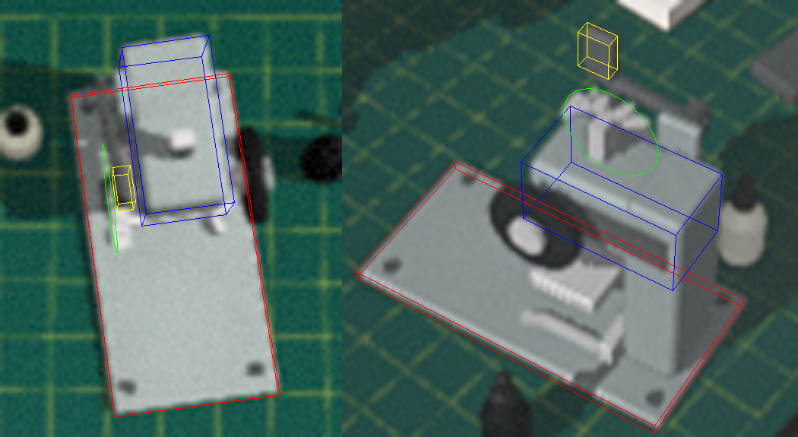

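The overlay matches in both views (bed red, tab yellow, wheel green), so the press pose is good. Next is a helper that turns world goals into tool-axis shifts.

```bash
cat >> h.py <<'E'
from scipy.spatial.transform import Rotation as Ro
from plant import observe
PR=np.array([.6693,-.1241,.1406]); PAD=np.array([.4568,.261,1.544])
def state():
    s=observe();q=s["ee_rot"];R=Ro.from_quat([q[1],q[2],q[3],q[0]]).as_matrix();return s,s["position"],R
def go(X,yaw,label=""):
    s,p,R=state();d=R.T@(np.asarray(X)-p)*100
    cur=np.arctan2(R[1,0],R[0,0]);t=np.degrees(cur-yaw)
    print(label,"shift cm",np.round(d,2),"twist",round((t+180)%360-180,2))
E
python3 - <<'E'
from h import *
g=W(PAD,(-.05,0,.15));print(g);go(g,PAD[2])
E
```

```text
[0.45546034 0.21101795 0.15      ]
 shift cm [ 50.17 -54.08  10.29] twist -65.44
```

carry_out(
  targets="1 50.2 -54.1 5 -65.4;1 50.2 -54.1 5 -65.4;1 50.2 -54.1 5 -65.4;1 50.2 -54.1 5 -65.4;1 50.2 -54.1 5 -65.4;1 50.2 -54.1 5 -65.4;1 50.2 -54.1 5 -65.4;1 50.2 -54.1 5 -65.4;1 50.2 -54.1 5 -65.4;1 50.2 -54.1 5 -65.4",
)

```text
time: 1.1
position: [0.3747, -0.0118, 0.2189]
ee_rot: [0.0, 0.717, 0.697, 0.0]
force: [0.8, -0.1, 0.5]
gripper_width: 0.0884
gripper_force: 0.0
```

```bash
python3 - <<'E'
from h import *
go(W(PAD,(-.05,0,.1)),PAD[2]); print(state()[0]["q"],state()[1])
E
```

```text
shift cm [22.5   7.45 11.89] twist -0.05
[-3.47024293e-01  8.20399940e-03  1.95327057e+00 -1.27087880e-05
  1.17968765e+00 -3.19347729e-01] [ 0.37470584 -0.01184678  0.21887565]
```

carry_out(
  targets="1 22.5 7.5 11.9 0;1 22.5 7.5 11.9 0;1 22.5 7.5 11.9 0;1 22.5 7.5 11.9 0;1 22.5 7.5 11.9 0;1 22.5 7.5 11.9 0;1 22.5 7.5 11.9 0;1 22.5 7.5 11.9 0",
)

```text
time: 1.9
position: [0.4557, 0.2081, 0.1004]
ee_rot: [0.0, 0.717, 0.697, -0.0]
force: [0.5, -0.0, 0.0]
gripper_width: 0.0883
gripper_force: 0.0
```

```bash
python3 - <<'E'
from h import *
from plant import read_camera
import cv2
go(W(PAD,(-.05,0,.1)),PAD[2]); go(W(PAD,(-.05,0,.018)),PAD[2]); print(state()[0]["q"],state()[1])
i=read_camera("side");cv2.imwrite("pics/s1.png",cv2.resize(i[110:230,280:420],None,fx=4,fy=4,interpolation=cv2.INTER_CUBIC))
for p in [(.095,.03,.026),(.095,-.03,.026),(-.095,.03,.026),(-.095,-.03,.026)]: print(((proj("side",W(PAD,p))-[280,110])*4).round())
E
```

```text
shift cm [ 0.3  -0.03  0.04] twist -0.05
 shift cm [ 0.3  -0.03  8.24] twist -0.05
[ 1.94131312e-01  4.41278006e-01  1.75355001e+00 -3.07306261e-04
  9.46746569e-01  2.22029120e-01] [0.45567375 0.20805583 0.10036871]
[320. 159.]
[371. 186.]
[188. 260.]
[240. 290.]
```

View pics/s1.png

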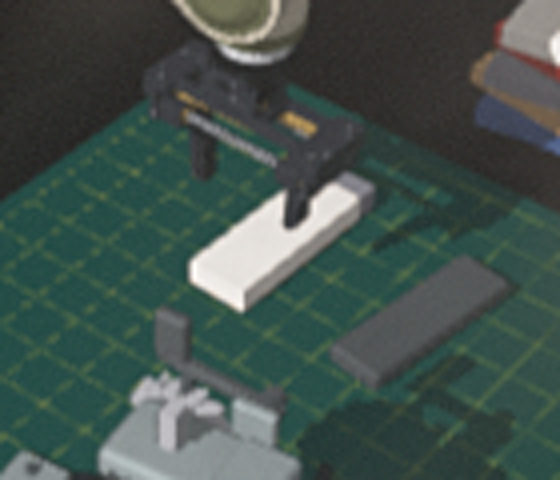

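The pad's top corners, about (375,186), (190,263) and (242,290) in the crop, match the predictions. The fingers straddle it, so I'll go down and grip.

carry_out(
  targets="1 0.3 0 3 0;1 0.3 0 6 0;1 0.3 0 8 0;1 0.3 0 8.2 0;1 0.3 0 8.2 0;0.3 0.3 0 8.2 0;0.3 0.3 0 8.2 0;0.3 0.3 0 8.2 0;0.3 0.3 0 8.2 0;0.3 0.3 0 8.2 0",
  grip_force=45,
)

```text
time: 2.95
position: [0.4561, 0.2119, 0.0185]
ee_rot: [0.0, 0.717, 0.697, 0.0]
force: [-0.9, -0.8, 5.9]
gripper_width: 0.0596
gripper_force: 45.0
```

carry_out(
  targets="0.3 0 0 0 0;0.3 0 0 0 0;0.3 0 0 -3 0;0.3 0 0 -6 0;0.3 0 0 -6 0;0.3 0 0 -6 0",
)

```text
time: 3.55
position: [0.4556, 0.2119, 0.0775]
ee_rot: [-0.0, 0.717, 0.697, -0.0]
force: [0.5, 0.7, -0.9]
gripper_width: 0.0596
gripper_force: 45.0
```

```bash
python3 - <<'E'
from h import *
from plant import read_camera
import cv2
s,p,R=state();print(p,s["force"],s["ft_torque"],s["gripper_force"])
go(W(PR,(-.1-.145,0,.078)),PR[2],"pre"); go(W(PR,(-.1-.145,0,.031)),PR[2],"pre low"); go(W(PR,(-.145,0,.031)),PR[2],"home")
i=read_camera("side");cv2.imwrite("pics/s2.png",cv2.resize(i[110:230,280:420],None,fx=4,fy=4,interpolation=cv2.INTER_CUBIC))
E
```

```text
[0.45555676 0.21185432 0.07748989] [ 0.46632442  0.67782106 -0.91883784] [-0.11620479 -0.09301443 -0.05068519] 44.99297498725355
pre shift cm [-37.09  -1.87  -0.05] twist 80.37
pre low shift cm [-37.09  -1.87   4.65] twist 80.37
home shift cm [-35.42   7.99   4.65] twist 80.37
```

View pics/s2.png

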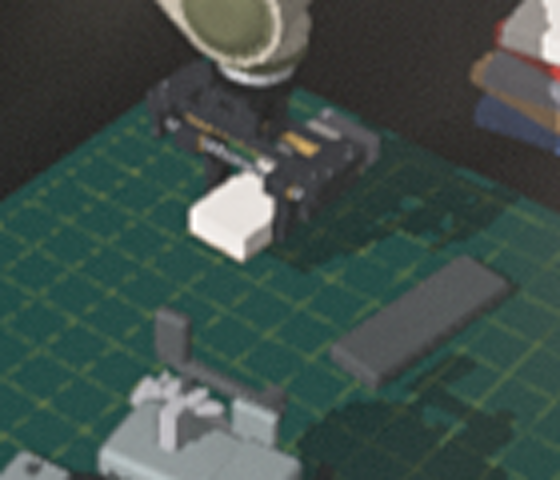

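carry_out(
  targets="0.3 -10 -0.5 0 20;0.3 -20 -1 0 40;0.3 -30 -1.5 0 60;0.3 -37.1 -1.9 0 80.4;0.3 -37.1 -1.9 0 80.4;0.3 -37.1 -1.9 0 80.4;0.3 -37.1 -1.9 0 80.4;0.3 -37.1 -1.9 0 80.4;0.3 -37.1 -1.9 0 80.4;0.3 -37.1 -1.9 0 80.4",
)

```text
time: 4.6
position: [0.4257, -0.1588, 0.0764]
ee_rot: [-0.001, 0.998, 0.067, -0.001]
force: [0.4, -0.1, -2.1]
gripper_width: 0.0594
gripper_force: 45.0
```

carry_out(
  targets="0.3 0 0 0 0;0.3 0 0 0 0;0.3 0 0 0 0;0.3 0 0 0 0",
)

```text
time: 5.0
position: [0.4266, -0.1582, 0.0777]
ee_rot: [-0.0, 0.998, 0.07, -0.0]
force: [-0.1, 0.9, -0.9]
gripper_width: 0.0593
gripper_force: 45.0
```

```bash
python3 - <<'E'
from h import *
from plant import read_camera
import cv2
s,p,R=state();print(p,s["force"],s["gripper_force"])
go(W(PR,(-.1-.145,0,.078)),PR[2],"pre"); go(W(PR,(-.1-.145,0,.031)),PR[2],"pre low")
i=read_camera("top");j=read_camera("side")
f=lambda i,x0,y0,x1,y1,s:cv2.resize(i[y0:y1,x0:x1],None,fx=s,fy=s,interpolation=cv2.INTER_CUBIC)
P=np.array([*W(PR,(-.195,0,0))[:2],PR[2]])
for q in [(.095,.03,.086),(.095,-.03,.086)]: print(((proj("top",W(P,q))-[310,140])*4).round(),((proj("side",W(P,q))-[210,160])*4).round()+[400,0])
cv2.imwrite("pics/m1.png",np.hstack([f(i,310,140,410,280,4),f(j,210,160,310,300,4)]))
E
```

```text
[ 0.42658516 -0.15822002  0.07773564] [-0.11094748  0.88395571 -0.87786531] 44.99302363023162
pre shift cm [ 0.01  0.02 -0.03] twist 0.03
pre low shift cm [0.01 0.02 4.67] twist 0.03
[175. 284.] [781. 271.]
[253. 274.] [736. 323.]
```

View pics/m1.png

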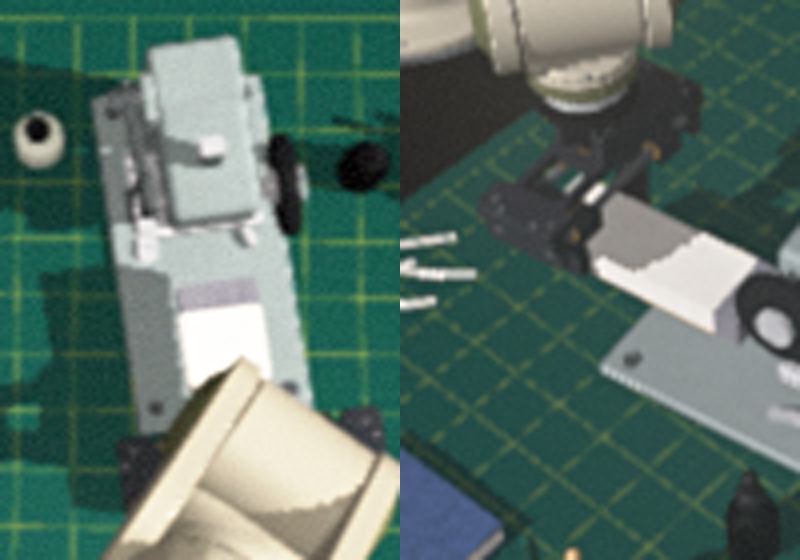

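The pad is level, with the bound end forward at about (180–257, 286) in the crop. I'll lower it to just above the bed in front of the guides and measure the lateral alignment by code.

carry_out(
  targets="0.3 0 0 2 0;0.3 0 0 4 0;0.3 0 0 4.7 0;0.3 0 0 4.7 0;0.3 0 0 4.7 0",
)

```text
time: 5.6
position: [0.427, -0.1586, 0.0315]
ee_rot: [0.0, 0.998, 0.07, 0.0]
force: [-0.7, -0.4, -1.3]
gripper_width: 0.0598
gripper_force: 45.0
```

```bash
python3 - <<'E'
from h import *
from plant import read_camera
import cv2
s,p,R=state();print(p,s["force"])
i=np.mean([read_camera("top").astype(float) for _ in range(3)],0);np.save("pics/a.npy",i)
# profiles across press y at several press x, at z=.0385 (pad top) ; bed edges at z=.01
def prof(x,z,ys):
    P=np.array([proj("top",W(PR,(x,y,z))) for y in ys]).astype(np.float32)
    return cv2.remap(i.astype(np.float32),P[None,:,0],P[None,:,1],cv2.INTER_LINEAR)[0]
ys=np.arange(-.085,.0855,.001)
for x in(-.13,-.14,-.15):
    b=prof(x,.0385,ys); print(x,"pad",[(round(ys[k],3),int(b[k].mean())) for k in range(35,140,1) if abs(np.gradient(b.mean(1))[k])>6])
    b=prof(x,.01,ys)[:, 2]-0; print("bed R",[(round(ys[k],3),int(b[k])) for k in list(range(0,30,2))+list(range(142,171,2))])
E
```

```text
[ 0.4269513  -0.15861476  0.03149402] [-0.66804771 -0.39172967 -1.29599268]
-0.13 pad [(np.float64(-0.035), 217), (np.float64(-0.034), 225), (np.float64(-0.033), 232), (np.float64(-0.032), 239), (np.float64(-0.031), 246), (np.float64(0.028), 248), (np.float64(0.029), 238), (np.float64(0.03), 228), (np.float64(0.031), 208), (np.float64(0.032), 181), (np.float64(0.033), 154), (np.float64(0.034), 134)]
bed R [(np.float64(-0.085), 24), (np.float64(-0.083), 25), (np.float64(-0.081), 27), (np.float64(-0.079), 31), (np.float64(-0.077), 39), (np.float64(-0.075), 48), (np.float64(-0.073), 63), (np.float64(-0.071), 95), (np.float64(-0.069), 146), (np.float64(-0.067), 176), (np.float64(-0.065), 197), (np.float64(-0.063), 204), (np.float64(-0.061), 205), (np.float64(-0.059), 204), (np.float64(-0.057), 203), (np.float64(0.057), 118), (np.float64(0.059), 119), (np.float64(0.061), 125), (np.float64(0.063), 139), (np.float64(0.065), 156), (np.float64(0.067), 157), (np.float64(0.069), 140), (np.float64(0.071), 102), (np.float64(0.073), 64), (np.float64(0.075), 31), (np.float64(0.077), 24), (np.float6
[... 1591 characters left out ...]
p.float64(-0.079), 23), (np.float64(-0.077), 32), (np.float64(-0.075), 49), (np.float64(-0.073), 83), (np.float64(-0.071), 121), (np.float64(-0.069), 165), (np.float64(-0.067), 187), (np.float64(-0.065), 200), (np.float64(-0.063), 203), (np.float64(-0.061), 204), (np.float64(-0.059), 203), (np.float64(-0.057), 201), (np.float64(0.057), 121), (np.float64(0.059), 120), (np.float64(0.061), 118), (np.float64(0.063), 127), (np.float64(0.065), 139), (np.float64(0.067), 152), (np.float64(0.069), 134), (np.float64(0.071), 101), (np.float64(0.073), 62), (np.float64(0.075), 34), (np.float64(0.077), 22), (np.float64(0.079), 23), (np.float64(0.081), 25), (np.float64(0.083), 25), (np.float64(0.085), 26)]
```

Pad centre is about 1.5 mm right of the bed centre and parallel to it. I'll shift 1 mm left while sliding in.

carry_out(
  targets="0.3 1 -0.1 0.1 0;0.3 2.5 -0.1 0.1 0;0.3 4 -0.1 0.1 0;0.3 5.5 -0.1 0.1 0;0.3 7 -0.1 0.1 0;0.3 8 -0.1 0.1 0;0.3 8.5 -0.1 0.1 0;0.3 9 -0.1 0.1 0;0.3 9 -0.1 0.1 0;0.3 9 -0.1 0.1 0",
)

```text
time: 6.75
position: [0.5153, -0.1449, 0.0299]
ee_rot: [-0.0, 0.998, 0.07, -0.0]
force: [-0.1, 0.7, -2.1]
gripper_width: 0.0595
gripper_force: 45.0
```

carry_out(
  targets="0.3 0.2 0 0 0;0.3 0.4 0 0 0;0.3 0.6 0 0 0;0.3 0.6 0 0 0;0.3 0.6 0 0 0",
)

```text
time: 7.25
position: [0.5215, -0.144, 0.0299]
ee_rot: [-0.0, 0.998, 0.07, -0.0]
force: [-0.5, -0.2, -1.1]
gripper_width: 0.0598
gripper_force: 45.0
```

carry_out(
  targets="0.3 0.1 0 0 0;0.3 0.2 0 0 0;0.3 0.3 0 0 0;0.3 0.3 0 0 0;0.3 0.3 0 0 0",
)

```text
time: 7.75
position: [0.5245, -0.1436, 0.0299]
ee_rot: [-0.0, 0.998, 0.07, -0.0]
force: [-0.9, -0.1, -1.9]
gripper_width: 0.0594
gripper_force: 45.0
```

carry_out(
  targets="0.3 0.1 0 0 0;0.3 0.2 0 0 0;0.3 0.3 0 0 0;0.3 0.3 0 0 0;0.3 0.3 0 0 0",
)

```text
time: 8.25
position: [0.5275, -0.1432, 0.0299]
ee_rot: [-0.0, 0.998, 0.07, -0.0]
force: [0.6, -0.8, -1.8]
gripper_width: 0.0597
gripper_force: 45.0
```

carry_out(
  targets="0.3 0.1 0 0 0;0.3 0.2 0 0 0;0.3 0.3 0 0 0;0.3 0.3 0 0 0;0.3 0.3 0 0 0",
)

```text
time: 8.75
position: [0.5288, -0.143, 0.0294]
ee_rot: [-0.0, 0.998, 0.07, -0.002]
force: [-10.8, -2.8, 0.4]
gripper_width: 0.0598
gripper_force: 45.0
```

carry_out(
  targets="0.3 0.1 0 0 0;0.3 0.2 0 0 0;0.3 0.3 0 0 0;0.3 0.3 0 0 0;0.3 0.3 0 0 0",
)

```text
time: 9.25
position: [0.5291, -0.1429, 0.0287]
ee_rot: [-0.001, 0.998, 0.07, -0.006]
force: [-26.0, -9.0, 5.4]
gripper_width: 0.0599
gripper_force: 45.0
```

Contact force rises at the stop, within 3 mm of where it was expected. I'll relax most of the push, release, and rise.

carry_out(
  targets="0.3 -0.2 0 0 0;0.3 -0.3 0 0 0;0.3 -0.3 0 0 0;0.3 -0.3 0 0 0;0.85 -0.3 0 0 0;0.85 -0.3 0 0 0;0.85 -0.3 0 0 0;0.85 -0.3 0 0 0;0.85 -0.3 0 0 0",
)

```text
time: 10.15
position: [0.5306, -0.1428, 0.03]
ee_rot: [0.0, 0.998, 0.07, 0.0]
force: [0.7, 0.1, 0.0]
gripper_width: 0.0746
gripper_force: 0.0
```

```bash
python3 - <<'E'
from h import *
from plant import read_camera
import cv2
s,p,R=state();print(p,s["force"],s["gripper_width"])
c,ss=np.cos(PR[2]),np.sin(PR[2]);d=p[:2]-PR[:2];print("press xy",c*d[0]+ss*d[1],-ss*d[0]+c*d[1])
j=read_camera("side")
cv2.imwrite("pics/m2.png",cv2.resize(j[170:300,240:380],None,fx=4,fy=4,interpolation=cv2.INTER_CUBIC))
E
```

```text
[ 0.53060192 -0.14275808  0.03001234] [0.73244721 0.06351815 0.04495843] 0.07457607210424673
press xy -0.13994410887479405 0.0009627989294437381
```

View pics/m2.png

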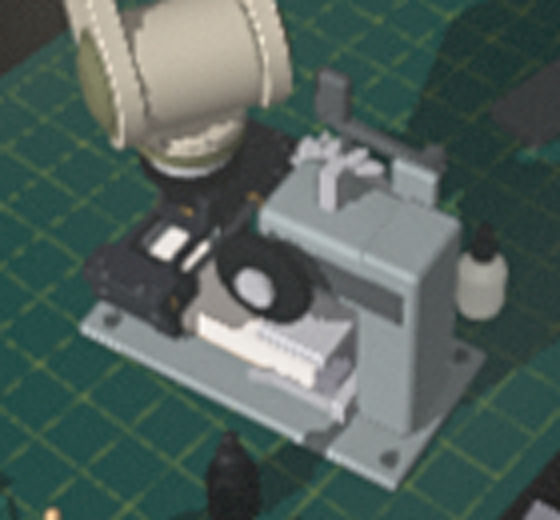

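The pad lies between the guides with its bound end at the stop, around (335,380) in the crop, and the fingers are free. I'll rise clear and go to the tab.

carry_out(
  targets="0.85 0 0 -3 0;0.85 -2 0 -6 0;0.85 -4 0 -10 0;0.85 -4 0 -15 0;0.85 -4 0 -20 0;0.85 -4 0 -25 0;0.85 -4 0 -28 0;0.85 -4 0 -28 0;0.85 -4 0 -28 0;0.85 -4 0 -28 0",
)

```text
time: 11.2
position: [0.4905, -0.1482, 0.3083]
ee_rot: [-0.001, 0.998, 0.07, -0.001]
force: [0.2, -0.3, 0.1]
gripper_width: 0.0748
gripper_force: 0.0
```

```bash
python3 - <<'E'
from h import *
from plant import read_camera
s,p,R=state();print(p)
go(W(PR,(-.055,.05,.30)),PR[2]);go(W(PR,(-.055,.05,.238)),PR[2])
import cv2
i=read_camera("side");np.save("pics/side_b.npy",i);np.save("pics/top_b.npy",read_camera("top"))
E
```

```text
[ 0.49048024 -0.14818323  0.3083421 ]
 shift cm [12.54 -4.89  0.81] twist -0.04
 shift cm [12.56 -4.87  7.01] twist -0.04
```

carry_out(
  targets="0.85 4 -1.6 0 0;0.85 8 -3.2 0 0;0.85 12.5 -4.9 0 0;0.85 12.5 -4.9 0 0;0.85 12.5 -4.9 0 0;0.85 12.5 -4.9 3 0;0.85 12.5 -4.9 6 0;0.85 12.5 -4.9 7 0;0.85 12.5 -4.9 7 0;0.85 12.5 -4.9 7 0",
)

```text
time: 12.3
position: [0.6079, -0.0829, 0.2416]
ee_rot: [0.0, 0.998, 0.07, 0.001]
force: [-0.1, -0.2, 0.2]
gripper_width: 0.0748
gripper_force: 0.0
```

```bash
python3 - <<'E'
from h import *
s,p,R=state();print(p,s["force"],s["gripper_width"]);go(W(PR,(-.055,.05,.238)),PR[2])
E
```

```text
[ 0.60794772 -0.08291588  0.24159837] [-0.08678343 -0.23636477  0.21245867] 0.07482144411130814
 shift cm [-0.   -0.06  0.36] twist -0.07
```

carry_out(
  targets="0.85 0 0 0.3 0;0.05 0 0 0.3 0;0.05 0 0 0.3 0;0.05 0 0 0.3 0;0.05 0 0 0.3 0;0.05 0 0 0.3 0;0.05 0 0 0.3 0;0.05 0 0 0.3 0;0.05 0 0 0.3 0;0.05 0 0 0.3 0",
  grip_force=15,
)

```text
time: 13.3
position: [0.6075, -0.0809, 0.2367]
ee_rot: [-0.002, 0.998, 0.07, -0.001]
force: [-2.0, 7.4, 0.5]
gripper_width: 0.0122
gripper_force: 15.0
```

The tab is held (12 mm), sitting about 2 mm to the left. I'll relieve the side force, then lift along the arc.

carry_out(
  targets="0.05 0 -0.25 0 0;0.05 0 -0.25 0 0;0.05 0.1 -0.25 -0.25 0;0.05 0.25 -0.25 -0.5 0;0.05 0.4 -0.25 -0.8 0;0.05 0.6 -0.25 -1.1 0;0.05 0.8 -0.25 -1.45 0;0.05 1.1 -0.25 -1.8 0;0.05 1.1 -0.25 -1.8 0;0.05 1.1 -0.25 -1.8 0",
)

```text
time: 14.3
position: [0.6183, -0.079, 0.2555]
ee_rot: [0.001, 0.998, 0.07, -0.0]
force: [-3.0, -4.3, 0.9]
gripper_width: 0.0117
gripper_force: 15.0
```

carry_out(
  targets="0.05 0 0 0 0;0.05 0 0 0 0;0.05 0 0 0 0;0.05 0 0 0 0;0.05 0 0 0 0;0.05 0 0 0 0;0.05 0 0 0 0;0.05 0 0 0 0;0.05 0 0 0 0;0.05 0 0 0 0",
)

```text
time: 15.3
position: [0.6183, -0.079, 0.2555]
ee_rot: [0.001, 0.998, 0.07, -0.0]
force: [-2.5, -5.2, -0.3]
gripper_width: 0.0114
gripper_force: 15.0
```

carry_out(
  targets="0.05 0 0 0 0;0.05 0 0 0 0;0.05 0 0 0 0;0.05 0 0 0 0;0.05 0 0 0 0;0.05 0 0 0 0;0.05 0 0 0 0;0.05 0 0 0 0;0.05 0 0 0 0;0.05 0 0 0 0",
)

```text
time: 16.3
position: [0.6182, -0.079, 0.2555]
ee_rot: [0.001, 0.998, 0.07, -0.0]
force: [-3.4, -3.8, 0.3]
gripper_width: 0.0117
gripper_force: 15.0
```

```bash
python3 - <<'E'
from h import *
from plant import read_camera
import cv2
s,p,R=state();print(p,s["force"],s["gripper_width"])
i=read_camera("side"); a=np.load("pics/side_b.npy")
f=lambda i:cv2.resize(i[190:290,270:370],None,fx=4,fy=4,interpolation=cv2.INTER_CUBIC)
cv2.imwrite("pics/m3.png",np.hstack([f(a),f(i)]))
E
```

```text
[ 0.61824928 -0.07896959  0.25547795] [-3.36261405 -3.77788211  0.33436059] 0.011743449481029167
```

View pics/m3.png

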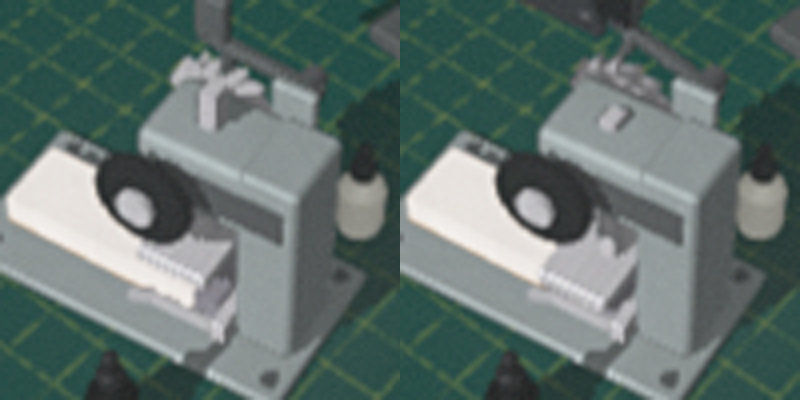

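The rack post has sunk into the head and the platen now rests on the pad; the pawl is clear. I'll lower it back along the arc.

carry_out(
  targets="0.05 -0.3 0.1 0.35 0;0.05 -0.5 0.1 0.7 0;0.05 -0.7 0.1 1 0;0.05 -0.85 0.1 1.3 0;0.05 -1 0.1 1.55 0;0.05 -1.1 0.1 1.75 0;0.05 -1.1 0.1 1.75 0;0.05 -1.1 0.1 1.75 0",
)

```text
time: 17.15
position: [0.6078, -0.0807, 0.2372]
ee_rot: [-0.0, 0.998, 0.07, 0.0]
force: [4.3, 1.7, -0.9]
gripper_width: 0.0118
gripper_force: 15.0
```

The tab is back at its seated height. Next I release and rise straight up.

carry_out(
  targets="0.5 0 0 0 0;0.5 0 0 0 0;0.5 0 0 0 0;0.5 0 0 0 0;0.5 0 0 0 0;0.5 0 0 -3 0;0.5 0 0 -7 0;0.5 0 0 -10 0;0.5 0 0 -10 0;0.5 0 0 -10 0",
)

```text
time: 18.15
position: [0.6075, -0.0809, 0.3372]
ee_rot: [0.0, 0.998, 0.07, 0.0]
force: [0.3, 0.5, -0.3]
gripper_width: 0.044
gripper_force: 0.0
```

carry_out(
  targets="0.5 -4 0 0 0;0.5 -8 0 0 0;0.5 -12 0 0 0;0.5 -12 0 0 0;0.5 -12 0 0 0;0.5 -12 0 0 0",
)

```text
time: 18.75
position: [0.4894, -0.0977, 0.3368]
ee_rot: [-0.0, 0.998, 0.07, -0.0]
force: [0.6, -1.1, -0.4]
gripper_width: 0.0439
gripper_force: 0.0
```

```bash
python3 - <<'E'
from h import *
from plant import read_camera
import cv2
b=read_camera("side");a=cv2.imread("pics/side0.png");cv2.imwrite("pics/fin.png",b)
s,p,R=state();print(p,s["force"],s["gripper_width"])
# pawl/tab: compare patch around tab and pawl bar with the start picture
for n,X in(("tab",(-.055,.05,.237)),("bar",(-.02,.05,.215))):
    u,v=map(int,proj("side",W(PR,X)).round());
    t=a[v-9:v+8,u-7:u+8];r=cv2.matchTemplate(b[v-20:v+20,u-20:u+20],t,cv2.TM_CCOEFF_NORMED);_,m,_,l=cv2.minMaxLoc(r);print(n,round(m,3),l[0]-13,l[1]-11)
# bystanders
at=cv2.imread("pics/top0.png");bt=read_camera("top")
for n,(x,y,h) in dict(tin=(244,198,32),inkw=(319,174,14),inkb=(400,182,12),book=(451,245,24)).items():
    t=at[y-h:y+h,x-h:x+h];r=cv2.matchTemplate(bt[y-h-6:y+h+6,x-h-6:x+h+6],t,cv2.TM_CCOEFF_NORMED);_,m,_,l=cv2.minMaxLoc(r);print(n,round(m,3),l[0]-6,l[1]-6)
E
```

```text
[ 0.489471   -0.09763577  0.33676016] [ 0.45715804 -0.04185962 -0.7830092 ] 0.04419448623250553
tab 0.989 0 0
bar 0.861 0 0
tin 0.881 0 0
inkw 0.99 0 0
inkb 0.966 0 0
book 0.992 0 0
```

```bash
python3 - <<'E'
from h import *
import cv2
i=cv2.imread("pics/fin.png").mean(2).astype(np.float32)
xs=np.arange(-.215,-.165,.001)
for y in(-.025,-.01,.01,.025):
    P=np.array([proj("side",W(PR,(x,y,.036))) for x in xs],np.float32)
    v=cv2.remap(i,P[None,:,0],P[None,:,1],cv2.INTER_LINEAR)[0]
    g=np.gradient(v);k=g.argmax();print(y,round(xs[k],3),v[::4].astype(int))
E
```

```text
-0.025 -0.188 [ 63  63  63  64  61  68 125 214 230 226 226 226 227]
-0.01 -0.19 [ 63  64  65  64  61  73 132 207 227 225 225 225 227]
0.01 -0.191 [ 70  71  71  70  68  77 139 212 227 225 225 226 226]
0.025 -0.191 [ 73  66  65  65  62  75 139 210 229 228 228 228 228]
```

The pad's open end measures x = -190 mm in the press frame, so the pad is fully home. The pawl is seated, so I'm handing the job in.

```bash
python3 -c "
from plant import bot
print(bot.job_done())"
```

```text
the job is handed in; nothing more can be done
None
```

The job is handed in, with no verdict returned: by the camera checks the pad is home against the back stop, the platen is down on it, the pawl is back between the teeth and released, and the tin, ink bottles and book have not moved.

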